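# Log the order weight and lift the caddy off the parcel scale

## Task

With the loaded caddy still standing on the parcel scale, log its weight on the console: press the green, then the yellow, then the blue key fully down, one at a time, letting each spring back, and never press the red one. Then take the caddy by its red grip bar, lift it straight up about 10 cm clear of the scale, level all the way and with both jars standing in it, so that the scale can settle to zero. Hold it still and level above the scale for at least two seconds and finish while still holding it there, without having disturbed the other things on the bench.

Things in the scene. Friction and masses are not known exactly. Their poses are not given: they have to be found in the camera images.
- key_green (a joint): travel of the green spring key: 0 up, about 0.006 m fully down; it springs back; starts down against 1.5 N and reaches the bottom at about 5 N
- key_yellow (a joint): travel of the yellow spring key: 0 up, about 0.006 m fully down; it springs back; starts down against 1.5 N and reaches the bottom at about 5 N
- key_blue (a joint): travel of the blue spring key: 0 up, about 0.006 m fully down; it springs back; starts down against 1.5 N and reaches the bottom at about 5 N
- key_red (a joint): travel of the red spring key: 0 up, about 0.006 m fully down; it springs back; starts down against 1.5 N and reaches the bottom at about 5 N
- key_green_top (a point): centre of the top face of the green round key (30 mm across, standing 6 mm proud of a 46 mm wide, 12 mm high black collar on the console); it is pressed straight down. The four keys stand in a 2 by 2 block, 64 to 65 mm apart, in an order that changes
- key_yellow_top (a point): centre of the top face of the yellow round key (30 mm across, standing 6 mm proud of a 46 mm wide, 12 mm high black collar on the console); it is pressed straight down. The four keys stand in a 2 by 2 block, 64 to 65 mm apart, in an order that changes
- key_blue_top (a point): centre of the top face of the blue round key (30 mm across, standing 6 mm proud of a 46 mm wide, 12 mm high black collar on the console); it is pressed straight down. The four keys stand in a 2 by 2 block, 64 to 65 mm apart, in an order that changes
- key_red_top (a point): centre of the top face of the red round key (30 mm across, standing 6 mm proud of a 46 mm wide, 12 mm high black collar on the console); it is pressed straight down. The four keys stand in a 2 by 2 block, 64 to 65 mm apart, in an order that changes
- console: white fixed key console, 200 (x) by 160 (y) by 30 mm high, with a black display bar 63 mm high along its far (+x) edge, 51 mm beyond the centres of the farther row of keys; origin at the centre of its underside. It stands beside the scale, on either side of it
- scale: fixed parcel scale with a square steel pan, 200 by 200 mm, 50 mm high; origin at the centre of its underside
- scale_pan (a point): centre of the top face of the scale's pan, 50 mm above the table
- caddy_grip (a point): centre of the red grip bar of the loose teal caddy, 108 mm above the caddy's underside. The bar runs along the caddy's y axis, 120 mm long, 14 mm thick (x) and 24 mm tall, on a 14 by 8 mm post under each end (104 mm free between the posts). Below it is an open tray 150 (x) by 130 (y) by 36 mm high, walls 5 mm, with a 36 mm high, 6 mm thick divider under the bar. z is up. Caddy about 0.25 kg, 0.5 kg with the jars; its weight lies about under the bar
- caddy: the same caddy; origin at the centre of its underside, which stands on the scale's pan; axes as for its grip
- jar_a_mid (a point): centre (half-way up) of the amber jar with black lid, 52 mm across, 62 mm tall, about 0.12 kg, standing loose on the 5 mm thick tray floor on the -x side of the divider; its top is 67 mm above the caddy's underside
- jar_b_mid (a point): centre (half-way up) of the amber jar with white lid, same size, on the +x side of the divider
- tape: bystander: brown tape roll lying flat, 100 mm across, 48 mm high; origin at the centre of its underside
- scanner: bystander: black and grey hand scanner lying down, 183 by 60 by 45 mm high; origin on its underside, 100 mm from the handle's end
- marker: bystander: marker pen 130 mm long, 14 mm thick, lying along its x axis between scale and console; origin under its middle
- carton: bystander: small closed carton, 120 by 90 by 70 mm high; origin at the centre of its underside
- mug: bystander: blue mug, 80 mm across, 85 mm tall; origin at the centre of its underside
- stapler: bystander: blue stapler, 130 by 34 by 44 mm high; origin at the centre of its underside
Things that resemble listed ones, but are neither listed nor needed, are in the scene too. What is meant by the caddy is not brown, and is the larger of those in its own colour.

How it is judged:
By the outcome, as a careful person would: the job done as asked, in the order asked, and still so for the second after the job is handed in, while the arm keeps its last pose, push and grip.
It also fails if it takes over 70 s, if anything falls off the work surface, if the arm or the gripper's body presses on something with over 40 N, if the wrist force passes 120 N, or if a joint passes its speed limit or range.

## Robot

A 7-joint arm with a two-finger parallel gripper is mounted at the origin on the work surface. World frame = base frame: x ahead of the robot, y to its left, z up, the work surface at z = 0. Lengths are in mm, angles in degrees, forces in N, time in s.
With the tool pointing down it reaches from about 425 to 875 mm from the base axis. Payload 8.4 kg.
Tool frame: the origin (TCP) lies between the finger pads; the fingertips stand arm.tcp_to_tips ahead of it and the grasp point (between the pads) lies 11 mm behind it (arm.tcp_to_tips is the distance from the TCP to the fingertips, in mm); z points along the fingers, y is the direction in which the jaws open and shut (so a half turn about z gives the same grasp; the last joint's range is limited). The gripper opens to 85 mm and grips with 20 to 120 N. Pads are 22 mm wide; open, the fingers measure 114 mm over their backs; the gripper's body (76 mm by 85 mm) begins 54 mm behind the grasp point. The pads swing forward as they close: fully open they stand 13 mm farther back than shut.
Start: joints at [-73.465, 19.091, 2.286, 83.961, -0.768, 76.965, -3.352], TCP at [245.798, 601.704, 239.308] pointing down, gripper open.
Joint ranges: [-147.57, 147.57], [-21.85, 119.76], [-74.77, 79.35], [14.55, 137.4], [-85.83, 265.84], [4.83, 119.75], [-152.11, 152.11]. Speed limits (degrees/s): [127.2, 127.2, 159.86, 159.86, 180, 180, 180].

## Interface

Orientations are given as [roll, pitch, yaw] about the fixed x, y, z axes, in that order (R = Rz(yaw) Ry(pitch) Rx(roll)).
In Python, from cell import readout, camera, camera_params, arm gives the robot as it stands.
- The arm moves only by the shell command python3 -m handwheel 'ROWS'. ROWS is JSON, a list of rows, each an object with "dp": the shift along the tool's x, y, z as a fraction of full scale, a list of three; "turn": the turn about the tool's z as a fraction of full scale; "claw": the opening, from -1 (shut) to 1 (fully open), so that 0 is half open. In form: [{"dp": [dx, dy, dz], "turn": turn, "claw": claw}, ...]. A call has 1 to 5 rows; each row shifts and turns the commanded pose from where the row before left it, along the tool's axes as they then stand; what a row does not reach is not made up. Full scale, the value 1, is 6 cm for a shift and 0.1 rad for a turn. A row lasts 1/8 s, in which the tool goes at most 62.5 mm and 10.7 degrees, less where a joint would pass 70% of its speed; a pose out of reach is approached as far as the arm can. A call with a number of a shift or a turn outside -1 to 1 is refused whole. A call with a gripper value outside its range is refused whole. The fingers move at their own pace and stop on an object; the grip force is fixed at half the most. Time passes only in rows, so rows that do not move let the fingers close. It gives the time, the measured TCP pose, the force and the opening at its end, in the units of the state.
- readout.read_state(): the state, without advancing time (a new reading comes with each control period).
- camera(name): name is "scene" or "side" or "wrist"; returns the picture (480x640x3 uint8, red, green, blue); there is no depth.
- camera_params(name): a dict with "vertical_fov" (degrees; the focal length in pixels is half the picture's height over the tangent of half this angle, whatever the lens; pixels are square), "cx", "cy" (the principal point, pixels), "rvec" (rotation vector, rad) and "tvec" (3), from world to camera coordinates, as OpenCV has them; the wrist camera has in their place "hand_eye" (4x4, takes a point from camera to tool coordinates, whose origin is the TCP and whose axes are the flange's). Camera axes: x right, y down, z forward; pixel columns grow to the right and rows downward; lengths in mm; the calibration is good to about 2 mm. The wrist camera is an equidistant fisheye: a pixel r from the principal point sees the ray r / f radians off the axis. A picture is of the moment at which its call begins: read the wrist's pose just before it. camera_params takes no time and is no camera call.
- arm.hand_in(): hands the job in, once; it reports no verdict.
The state is a dict: "time_s": time; "joints": joint angles; "qd": joint speeds; "tau": joint torques, N m; "eef_pos": TCP position; "eef_rot": TCP orientation; "contact_force": force on the tool from outside, world axes, zero at the start; "moment": the same for the moment, N m; "finger_gap": opening from 0.0 (shut) to 1.0 (fully open).
Only numpy, scipy, OpenCV 4.12 (cv2) and the standard library are available. Lean on these libraries where they do the work, as an engineer would, in place of code of your own. Each camera call takes 0.05 s, during which the arm holds its last target.

## Working session

There is one attempt and no reset: what is moved stays moved. The work goes in short steps, Python scripts to look and compute and a shell command to move; the robot and the scene stay as the last step left them, time stands still between calls to the robot, and variables do not carry over. Pictures are saved under pics/ and viewed, and the job is handed in when it is done.

```bash
mkdir -p pics; ls; python3 - <<'E'
from cell import readout,camera,camera_params,arm
import cv2
print(readout.read_state()); print(arm.tcp_to_tips)
for n in ["scene","side","wrist"]:
    print(n,camera_params(n))
    cv2.imwrite(f"pics/{n}0.png",camera(n)[:,:,::-1])
E
```

```text
pics
{'time_s': 0.0, 'joints': array([-73.46628661,  19.13242914,   2.28395459,  84.01228071,
        -0.76586551,  76.9664695 ,  -3.35115936]), 'qd': array([-0.00643038, -0.00574536,  0.00561258,  0.00693209,  0.07333791,
       -0.04485898,  0.07150051]), 'tau': array([-3.64612133e-04, -6.58552837e+01,  1.36546858e+00, -4.05555511e+01,
        1.69605209e-02,  1.24175556e-02,  2.04583819e-05]), 'eef_pos': array([245.63728535, 601.30356229, 238.40312339]), 'eef_rot': array([-1.79904369e+02,  8.15532408e-03,  1.57783234e+02]), 'contact_force': array([-0.03869773, -0.79665956, -0.06199785]), 'moment': array([ 0.03245996, -0.05716211,  0.02225462]), 'finger_gap': 0.9981684326832427}
8.0
scene {'vertical_fov': 48.73106418542365, 'cx': 322.792167562333, 'cy': 246.9268349415585, 'rvec': array([ 1.66611887,  1.92881731, -0.7731034 ]), 'tvec': array([ 106.1940089 , -297.8757664 , 1847.96597314])}
side {'vertical_fov': 45.24458276815257, 'cx': 314.9337641324667, 'cy': 240.2976152065289, 'rvec': array([ 2.18199622, -0.23122163,  0.12263863]), 'tvec': array([-487.41841466,  174.50238321, 1274.82120474])}
wrist {'vertical_fov': 65.70646984690485, 'cx': 309.40799095821313, 'cy': 240.34363176174395, 'hand_eye': array([[ 5.36512124e-04, -9.62587030e-01, -2.70972181e-01,
         7.04883825e+01],
       [ 9.99999852e-01,  4.91153511e-04,  2.35205124e-04,
         4.59259113e-01],
       [-9.33164638e-05, -2.70972267e-01,  9.62587150e-01,
        -1.35063706e+02],
       [ 0.00000000e+00,  0.00000000e+00,  0.00000000e+00,
         1.00000000e+00]])}
```

View pics/scene0.png

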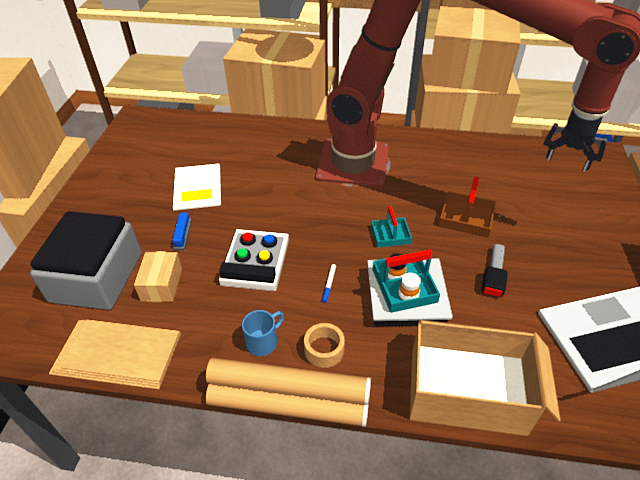

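View pics/side0.png

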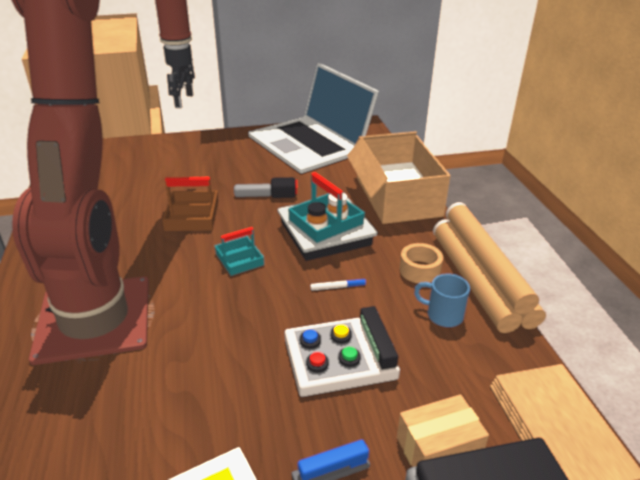

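View pics/wrist0.png

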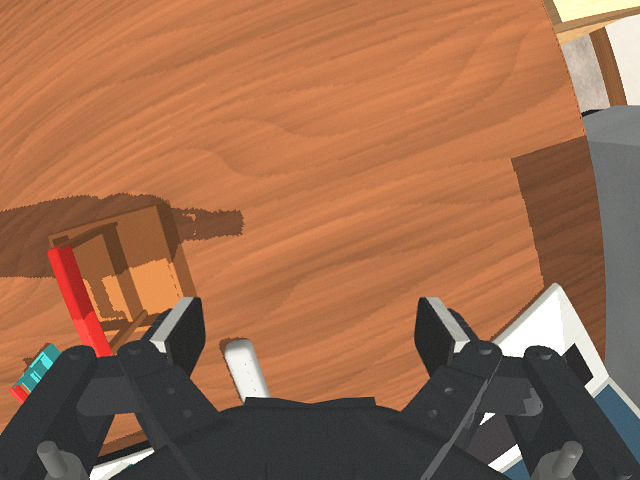

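Things that could be taken for the caddy in the scene picture are the brown caddy (470,205), the small teal caddy (390,228) and the large teal caddy with jars on the scale (407,280). I choose the last one. The keys are red (248,239), blue (270,240), green (243,254) and yellow (264,256). I'll check both in close crops.

```bash
python3 - <<'E'
import cv2
s=cv2.imread("pics/scene0.png"); d=cv2.imread("pics/side0.png")
r=lambda im,x,y,w,h,k:cv2.resize(im[y:y+h,x:x+w],None,fx=k,fy=k,interpolation=cv2.INTER_CUBIC)
cv2.imwrite("pics/c1.png",r(s,360,240,100,75,8))
cv2.imwrite("pics/c2.png",r(s,210,220,100,75,8))
cv2.imwrite("pics/c3.png",r(d,270,160,120,90,6))
cv2.imwrite("pics/c4.png",r(d,280,300,120,90,6))
E
```

```text
(no output)
```

View pics/c1.png

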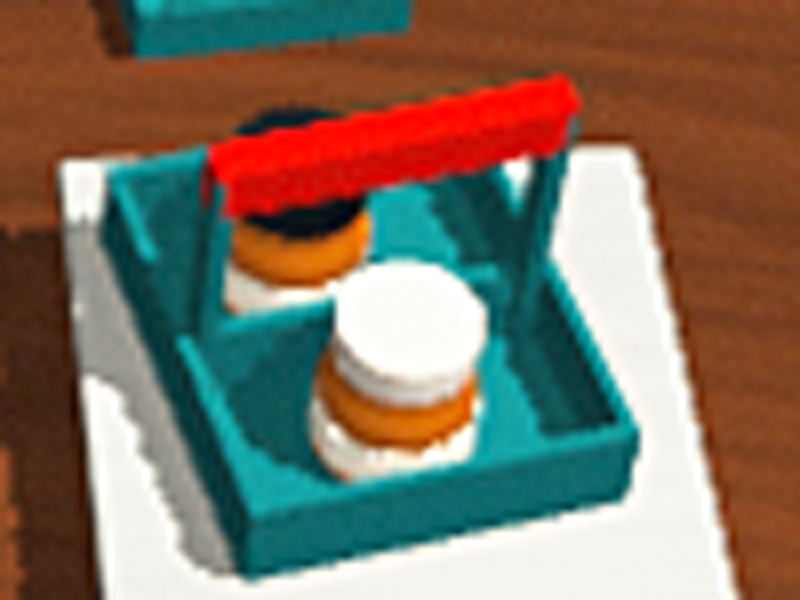

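View pics/c2.png

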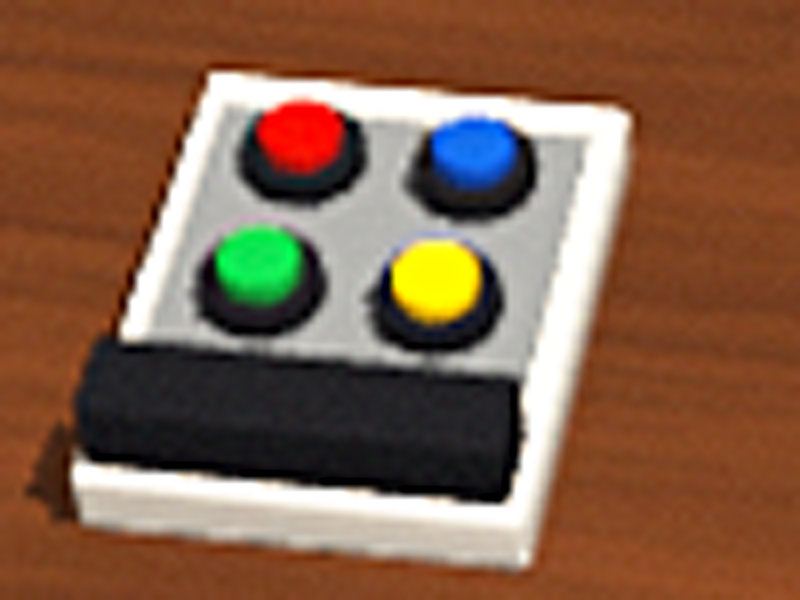

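View pics/c3.png

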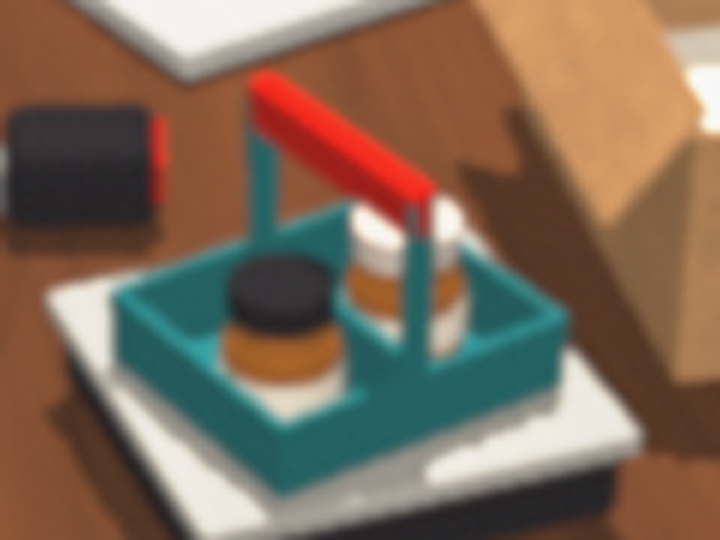

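View pics/c4.png

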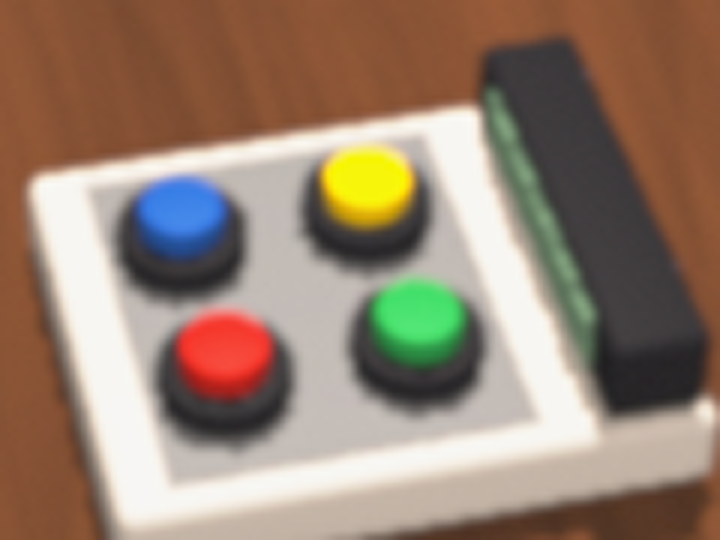

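```bash
cat > h.py <<'E'
import numpy as np,cv2
from cell import readout,camera,camera_params,arm
from scipy.spatial.transform import Rotation as R
def cam(n):
    p=camera_params(n); f=240/np.tan(np.radians(p["vertical_fov"]/2))
    K=np.array([[f,0,p["cx"]],[0,f,p["cy"]],[0,0,1]]); Rm=cv2.Rodrigues(np.array(p["rvec"]))[0]
    return K,Rm,np.array(p["tvec"])
def tri(a,b):
    P=[]
    for n in("scene","side"):
        K,Rm,t=cam(n);P.append(K@np.c_[Rm,t])
    X=cv2.triangulatePoints(P[0],P[1],np.array(a,float).reshape(2,1),np.array(b,float).reshape(2,1)).ravel()
    return X[:3]/X[3]
def onz(n,uv,z):
    K,Rm,t=cam(n);d=Rm.T@np.linalg.inv(K)@[uv[0],uv[1],1];c=-Rm.T@t
    return c+d*(z-c[2])/d[2]
def wonz(uv,z,s):
    p=camera_params("wrist");f=240/np.tan(np.radians(p["vertical_fov"]/2))
    v=np.array([uv[0]-p["cx"],uv[1]-p["cy"]]);r=np.hypot(*v);th=r/f
    d=np.r_[v/r*np.sin(th),np.cos(th)];H=np.array(p["hand_eye"])
    Rt=R.from_euler("xyz",s["eef_rot"],degrees=True).as_matrix()
    c=s["eef_pos"]+Rt@H[:3,3];d=Rt@H[:3,:3]@d
    return c+d*(z-c[2])/d[2]
def plan(x,y,z,yaw=None):
    s=readout.read_state();Rt=R.from_euler("xyz",s["eef_rot"],degrees=True).as_matrix()
    d=Rt.T@(np.array([x,y,z])-s["eef_pos"])
    print("t",s["time_s"],"pos",s["eef_pos"].round(1),"rot",s["eef_rot"].round(2),"tool shift /60:",(d/60).round(3))
    if yaw is not None:
        e=(s["eef_rot"][2]-yaw+90)%180-90   # +turn about tool z (down) lowers yaw
        print("turn units",round(np.radians(e)/.1,3),e)
E
python3 - <<'E'
from h import *
np.set_printoptions(precision=1,suppress=True)
S={'red':(301,130),'blue':(473,142),'green':(258,254),'yellow':(436,266)}
D={'red':(225,341),'blue':(182,207),'green':(419,308),'yellow':(367,174)}
for k in S:
    a=np.array(S[k])/8+(209.6,219.6);b=np.array(D[k])/6+(279.6,299.6)
    print(k,tri(a,b),onz("scene",a,48),onz("side",b,48))
for nm,a,b in (("mid",(393,145),(342,155)),("+yend",(575,92),(258,100)),("-yend",(213,180),(430,207))):
    a=np.array(a)/8+(359.6,239.6);b=np.array(b)/6+(269.6,159.6)
    print(nm,tri(a,b),onz("scene",a,158),onz("side",b,158))
E
```

```text
red [ 449.1 -258.6   49.8] [ 450.7 -260.6   48. ] [ 447.9 -254.5   48. ]
blue [ 447.4 -195.8   50. ] [ 447.9 -197.4   48. ] [ 446.7 -191.9   48. ]
green [ 513.4 -258.4   51.4] [ 512.5 -260.6   48. ] [ 513.3 -253.6   48. ]
yellow [ 511.5 -195.1   52.2] [ 509.3 -197.    48. ] [ 512.  -189.6   48. ]
mid [571.5 198.2 158.8] [572.1 197.6 158. ] [571.5 201.1 158. ]
+yend [545.5 252.3 160.2] [541.4 253.6 158. ] [546.9 254.  158. ]
-yend [595.9 144.  162. ] [594.6 143.  158. ] [597.  152.8 158. ]
```

```bash
python3 -m handwheel '[{"dp":[0,0,-0.5],"turn":1,"claw":1},{"dp":[0,0,-0.5],"turn":1,"claw":1},{"dp":[0,0,0],"turn":1,"claw":1},{"dp":[0,0,0],"turn":1,"claw":1},{"dp":[0,0,0],"turn":1,"claw":1}]'; python3 -c "
from h import *
plan(571,199,300,115)"
```

```text
time_s: 0.78
eef_pos: [245.7, 601.6, 299.0]
eef_rot: [-180.0, 0.0, 128.9]
contact_force: [0.6, 0.4, 0.3]
finger_gap: 1.005
t 0.775 pos [245.7 601.6 299. ] rot [-1.7997e+02  2.0000e-02  1.2895e+02] tool shift /60: [-8.626e+00 -1.000e-03 -1.400e-02]
turn units 2.434 13.94575586194452
```

```bash
python3 -m handwheel '[{"dp":[-1,0,0],"turn":0,"claw":1},{"dp":[-1,0,0],"turn":0,"claw":1},{"dp":[-1,0,0],"turn":0,"claw":1},{"dp":[-1,0,0],"turn":0,"claw":1},{"dp":[-1,0,0],"turn":0,"claw":1}]'; python3 -m handwheel '[{"dp":[-1,0,0],"turn":0,"claw":1},{"dp":[-1,0,0],"turn":0,"claw":1},{"dp":[-0.6,0,0],"turn":1,"claw":1},{"dp":[0,0,0],"turn":1,"claw":1},{"dp":[0,0,0],"turn":0.43,"claw":1}]';python3 - <<'E'
from h import *
plan(571,199,300,115)
cv2.imwrite("pics/w1.png",camera("wrist")[:,:,::-1])
E
```

```text
time_s: 1.4
eef_pos: [436.0, 367.2, 299.3]
eef_rot: [-180.0, -0.0, 129.1]
contact_force: [0.8, 0.5, -0.3]
finger_gap: 0.999
time_s: 2.02
eef_pos: [533.6, 248.2, 299.0]
eef_rot: [-180.0, -0.0, 114.9]
contact_force: [-0.3, -0.5, 0.6]
finger_gap: 1.002
t 2.025 pos [533.6 248.2 299. ] rot [-1.7996e+02 -2.0000e-02  1.1489e+02] tool shift /60: [-1.007  0.221 -0.018]
turn units -0.019 -0.10774823052706495
```

View pics/w1.png

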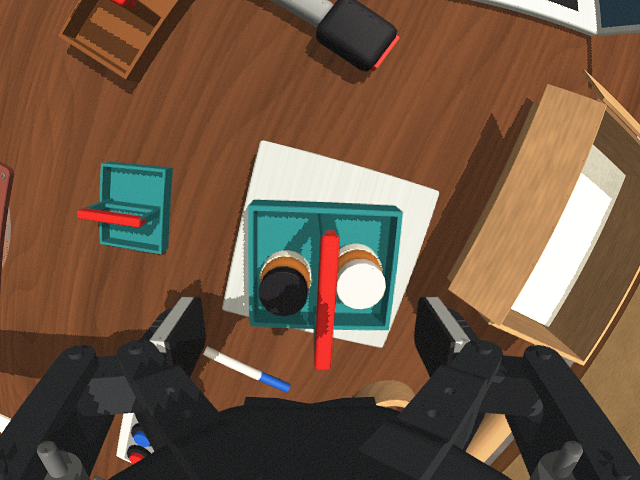

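```bash
python3 - <<'E'
import cv2
s=cv2.imread("pics/w1.png")
cv2.imwrite("pics/w1c.png",cv2.resize(s[190:390,230:430],None,fx=3,fy=3,interpolation=cv2.INTER_CUBIC))
E
```

```text
(no output)
```

View pics/w1c.png

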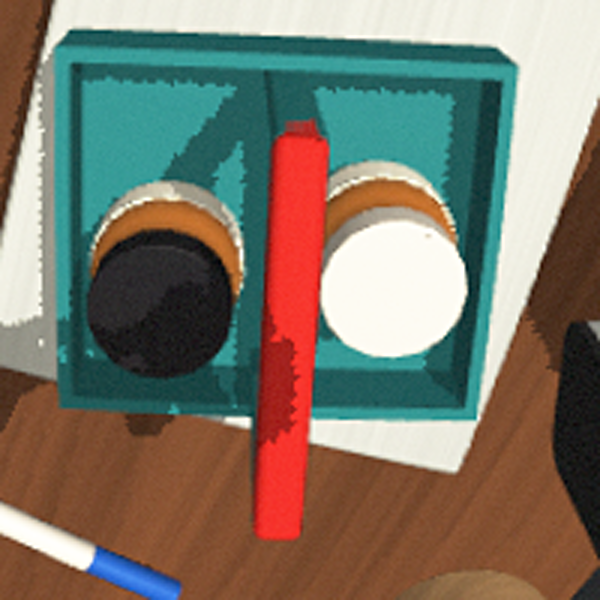

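```bash
python3 - <<'E'
from h import *
s=readout.read_state()
f=wonz((330.2,235.2),170,s);n=wonz((322.9,369),170,s)
m=(f+n)/2;d=f-n;print(f,n,m,np.linalg.norm(d),"bar angle",np.degrees(np.arctan2(d[1],d[0])))
plan(513,-256,110,115)
E
```

```text
[546.40908378 254.58525216 170.        ] [592.83168943 145.64313517 170.        ] [569.6203866  200.11419366 170.        ] 118.42061970203537 bar angle 113.07990864338466
t 2.075 pos [533.4 248.6 299. ] rot [-1.7996e+02 -2.0000e-02  1.1486e+02] tool shift /60: [-7.488 -3.842  3.15 ]
turn units -0.024 -0.13610205105040052
```

```bash
python3 -m handwheel '[{"dp":[-0.83,-0.43,0],"turn":0,"claw":-1},{"dp":[-0.83,-0.43,0],"turn":0,"claw":-1},{"dp":[-0.83,-0.43,0],"turn":0,"claw":-1},{"dp":[-0.83,-0.43,0.3],"turn":0,"claw":-1},{"dp":[-0.83,-0.43,0.3],"turn":0,"claw":-1}]'; python3 -m handwheel '[{"dp":[-0.83,-0.43,0.5],"turn":0,"claw":-1},{"dp":[-0.83,-0.43,0.5],"turn":0,"claw":-1},{"dp":[-0.83,-0.43,0.3],"turn":0,"claw":-1},{"dp":[0,0,0],"turn":0,"claw":-1},{"dp":[0,0,0],"turn":0,"claw":-1}]';python3 - <<'E'
from h import *
plan(513,-256,80,113)
cv2.imwrite("pics/w2.png",camera("wrist")[:,:,::-1])
E
```

```text
time_s: 2.7
eef_pos: [522.8, -33.2, 263.1]
eef_rot: [179.9, -0.0, 115.2]
contact_force: [1.4, 0.1, -0.0]
finger_gap: -0.001
time_s: 3.32
eef_pos: [516.9, -197.7, 186.2]
eef_rot: [-180.0, -0.0, 115.2]
contact_force: [1.6, 0.5, 0.3]
finger_gap: 0.003
t 3.325 pos [ 516.9 -197.7  186.2] rot [-1.7998e+02 -3.0000e-02  1.1518e+02] tool shift /60: [-0.853 -0.472  1.77 ]
turn units 0.38 2.179776793227603
```

View pics/w2.png

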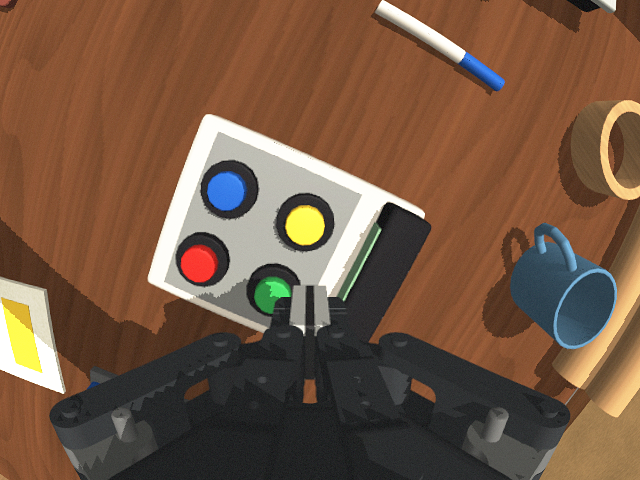

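```bash
python3 - <<'E'
from h import *
s=readout.read_state()
for k,p in dict(blue=(226,190),yellow=(305,225),red=(202,265),green=(273,293)).items(): print(k,wonz(p,48,s).round(1))
E
```

```text
blue [ 445.7 -194.5   48. ]
yellow [ 511.2 -193.8   48. ]
red [ 450.2 -258.7   48. ]
green [ 511.7 -255.6   48. ]
```

```bash
python3 -m handwheel '[{"dp":[-0.43,-0.24,0.4],"turn":0,"claw":-1},{"dp":[-0.44,-0.24,0.8],"turn":0,"claw":-1},{"dp":[0,0,0.7],"turn":0,"claw":-1},{"dp":[0,0,0],"turn":0,"claw":-1}]';python3 - <<'E'
from h import *
plan(513,-257,54,113)
a=camera("side")[250:400,230:430];b=camera("scene")[180:330,170:370]
im=cv2.resize(np.vstack([a,b]),None,fx=2,fy=2);cv2.imwrite("pics/s2.png",im[:,:,::-1])
E
```

```text
time_s: 3.88
eef_pos: [511.6, -255.6, 70.1]
eef_rot: [-179.8, -0.2, 115.3]
contact_force: [0.7, -0.0, 0.5]
finger_gap: -0.0
t 3.875 pos [ 511.6 -255.6   70.1] rot [-179.79   -0.22  115.3 ] tool shift /60: [-0.032  0.011  0.269]
turn units 0.402 2.3041145467948922
```

View pics/s2.png

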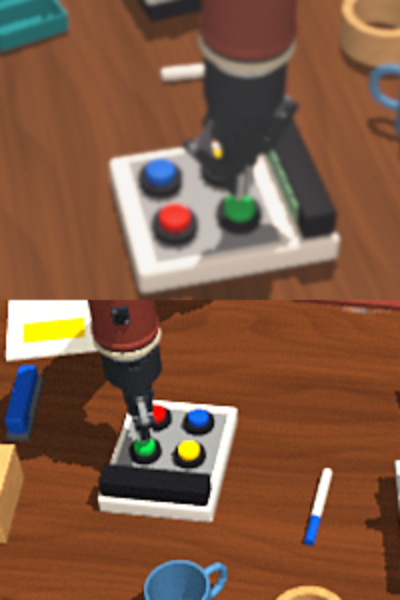

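```bash
python3 -m handwheel '[{"dp":[-0.02,0.01,0.15],"turn":0,"claw":-1},{"dp":[0,0,0.06],"turn":0,"claw":-1},{"dp":[0,0,0.04],"turn":0,"claw":-1},{"dp":[0,0,0],"turn":0,"claw":-1}]'; python3 -m handwheel '[{"dp":[0,0,0.04],"turn":0,"claw":-1},{"dp":[0,0,0],"turn":0,"claw":-1}]'
```

```text
time_s: 4.47
eef_pos: [514.5, -258.5, 57.8]
eef_rot: [179.9, 0.0, 115.2]
contact_force: [1.7, 1.4, 3.0]
finger_gap: 0.001
time_s: 4.72
eef_pos: [514.4, -258.6, 55.2]
eef_rot: [180.0, 0.0, 115.2]
contact_force: [1.8, 3.3, 4.3]
finger_gap: 0.001
```

```bash
python3 -m handwheel '[{"dp":[0,0,0.04],"turn":0,"claw":-1},{"dp":[0,0,0],"turn":0,"claw":-1}]'; python3 -m handwheel '[{"dp":[0,0,0.03],"turn":0,"claw":-1},{"dp":[0,0,0],"turn":0,"claw":-1}]';python3 -m handwheel '[{"dp":[0,0,0.03],"turn":0,"claw":-1},{"dp":[0,0,0],"turn":0,"claw":-1}]'
```

```text
time_s: 4.97
eef_pos: [514.5, -258.7, 53.9]
eef_rot: [179.9, -0.0, 115.2]
contact_force: [-2.0, 5.7, 18.7]
finger_gap: 0.001
time_s: 5.22
eef_pos: [514.6, -258.7, 53.5]
eef_rot: [179.9, -0.1, 115.2]
contact_force: [-9.2, 9.2, 37.5]
finger_gap: 0.002
time_s: 5.48
eef_pos: [514.7, -258.8, 53.2]
eef_rot: [179.8, -0.1, 115.2]
contact_force: [-15.4, 13.8, 55.7]
finger_gap: -0.002
```

```bash
python3 -m handwheel '[{"dp":[0,0,-0.06],"turn":0,"claw":-1},{"dp":[0,0,0],"turn":0,"claw":-1}]'; python3 - <<'E'
from h import *
a=camera("side")[300:390,280:400];b=camera("scene")[220:310,200:320]
im=cv2.resize(np.vstack([a,b]),None,fx=3,fy=3,interpolation=cv2.INTER_CUBIC);cv2.imwrite("pics/s3.png",im[:,:,::-1])
E
```

```text
time_s: 5.72
eef_pos: [514.5, -258.7, 53.9]
eef_rot: [179.9, 0.0, 115.2]
contact_force: [-2.1, 4.9, 19.2]
finger_gap: -0.001
```

View pics/s3.png

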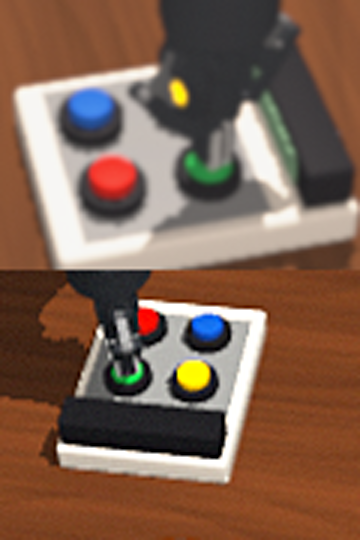

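The pictures show the green key flush with its collar under the fingertips (side crop 207,168), with the display bar clear. Next I lift off and move over yellow.

```bash
python3 -m handwheel '[{"dp":[0,0,-0.25],"turn":0,"claw":-1},{"dp":[0,0,-0.3],"turn":0,"claw":-1},{"dp":[0,0,0],"turn":0,"claw":-1}]'; python3 -c "
from h import *
plan(511.5,-194.5,64,115)
a=camera('side')[300:390,280:400]
cv2.imwrite('pics/s4.png',cv2.resize(a,None,fx=4,fy=4)[:,:,::-1])"
```

```text
time_s: 6.2
eef_pos: [514.4, -259.4, 87.0]
eef_rot: [179.9, 0.1, 115.2]
contact_force: [0.1, 1.0, 0.4]
finger_gap: -0.002
t 6.2 pos [ 514.4 -259.4   87. ] rot [1.7991e+02 9.0000e-02 1.1519e+02] tool shift /60: [1.    0.417 0.382]
turn units 0.033 0.1891356537158373
```

View pics/s4.png

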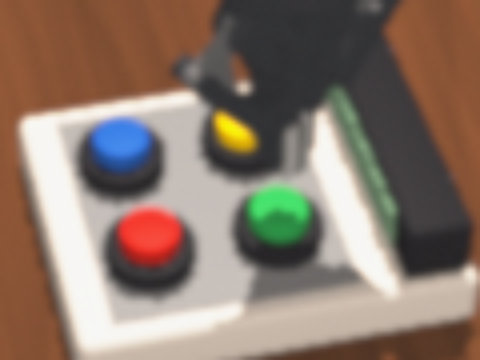

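Green has sprung back and stands proud of its collar again (277,212). Yellow next.

```bash
python3 -m handwheel '[{"dp":[0.5,0.21,0],"turn":0,"claw":-1},{"dp":[0.5,0.21,0],"turn":0,"claw":-1},{"dp":[0,0,0.35],"turn":0,"claw":-1},{"dp":[0,0,0],"turn":0,"claw":-1}]'; python3 -m handwheel '[{"dp":[0,0,0.06],"turn":0,"claw":-1},{"dp":[0,0,0.05],"turn":0,"claw":-1},{"dp":[0,0,0],"turn":0,"claw":-1}]'
```

```text
time_s: 6.75
eef_pos: [509.7, -193.1, 63.0]
eef_rot: [-179.8, -0.1, 115.2]
contact_force: [-0.0, -0.3, -0.9]
finger_gap: -0.001
time_s: 7.12
eef_pos: [511.1, -194.5, 58.2]
eef_rot: [180.0, 0.0, 115.2]
contact_force: [-1.8, -0.8, 2.6]
finger_gap: -0.0
```

```bash
python3 -m handwheel '[{"dp":[0,0,0.06],"turn":0,"claw":-1},{"dp":[0,0,0],"turn":0,"claw":-1}]'; python3 -m handwheel '[{"dp":[0,0,0.03],"turn":0,"claw":-1},{"dp":[0,0,0],"turn":0,"claw":-1}]'
```

```text
time_s: 7.38
eef_pos: [511.2, -194.4, 54.5]
eef_rot: [180.0, 0.0, 115.2]
contact_force: [-0.6, -2.5, 4.9]
finger_gap: -0.004
time_s: 7.62
eef_pos: [511.3, -194.3, 53.9]
eef_rot: [180.0, 0.0, 115.2]
contact_force: [-6.4, -0.6, 19.1]
finger_gap: 0.0
```

```bash
python3 -c "
from h import *
b=camera('scene')[220:310,200:320]
cv2.imwrite('pics/s5.png',cv2.resize(b,None,fx=4,fy=4)[:,:,::-1])"
python3 -m handwheel '[{"dp":[0,0,-0.25],"turn":0,"claw":-1},{"dp":[0,0,-0.3],"turn":0,"claw":-1},{"dp":[0,0,0],"turn":0,"claw":-1}]'; python3 -c "
from h import *
plan(447,-195,64,115)
b=camera('scene')[220:310,200:320]
cv2.imwrite('pics/s6.png',np.vstack([cv2.imread('pics/s5.png'),cv2.resize(b,None,fx=4,fy=4)[:,:,::-1]])[:, :])"
```

```text
time_s: 8.05
eef_pos: [512.1, -193.7, 87.1]
eef_rot: [179.9, 0.1, 115.2]
contact_force: [1.8, -0.2, -0.8]
finger_gap: 0.001
t 8.05 pos [ 512.1 -193.7   87.1] rot [1.7986e+02 6.0000e-02 1.1523e+02] tool shift /60: [ 0.443 -0.992  0.383]
turn units 0.04 0.23166090283876883
```

View pics/s6.png

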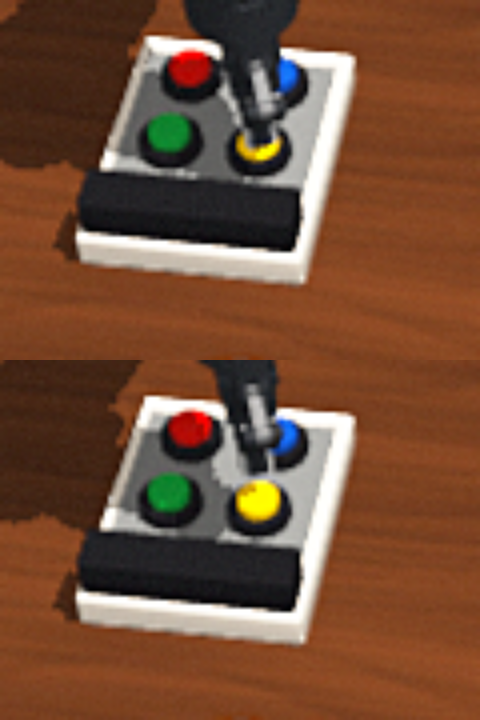

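In the top picture yellow was pressed down (260,145). In the bottom one it is up again (258,500). Now blue.

```bash
python3 -m handwheel '[{"dp":[0.22,-0.49,0],"turn":0,"claw":-1},{"dp":[0.22,-0.49,0],"turn":0,"claw":-1},{"dp":[0,0,0.35],"turn":0,"claw":-1},{"dp":[0,0,0],"turn":0,"claw":-1}]'; python3 -m handwheel '[{"dp":[0,0,0.06],"turn":0,"claw":-1},{"dp":[0,0,0.05],"turn":0,"claw":-1},{"dp":[0,0,0],"turn":0,"claw":-1}]'
```

```text
time_s: 8.6
eef_pos: [445.4, -194.3, 63.4]
eef_rot: [-179.9, -0.1, 115.2]
contact_force: [-0.6, 0.7, 0.6]
finger_gap: 0.003
time_s: 8.98
eef_pos: [447.1, -195.0, 58.2]
eef_rot: [180.0, 0.0, 115.2]
contact_force: [0.2, 1.0, 2.4]
finger_gap: -0.002
```

```bash
python3 -m handwheel '[{"dp":[0,0,0.06],"turn":0,"claw":-1},{"dp":[0,0,0],"turn":0,"claw":-1}]'; python3 -m handwheel '[{"dp":[0,0,0.03],"turn":0,"claw":-1},{"dp":[0,0,0],"turn":0,"claw":-1}]'; python3 -c "
from h import *
b=camera('scene')[220:310,200:320]
cv2.imwrite('pics/s7.png',cv2.resize(b,None,fx=4,fy=4)[:,:,::-1])"
python3 -m handwheel '[{"dp":[0,0,-0.25],"turn":0,"claw":-1},{"dp":[0,0,-0.7],"turn":0,"claw":-1},{"dp":[0,0,0],"turn":0,"claw":-1}]'; python3 -c "
from h import *
plan(570,199.5,300,113)
b=camera('scene')[220:310,200:320]
cv2.imwrite('pics/s8.png',np.vstack([cv2.imread('pics/s7.png'),cv2.resize(b,None,fx=4,fy=4)[:,:,::-1]])[:, :])"
```

```text
time_s: 9.22
eef_pos: [447.1, -195.0, 54.5]
eef_rot: [180.0, 0.0, 115.2]
contact_force: [1.1, 0.4, 4.0]
finger_gap: 0.002
time_s: 9.48
eef_pos: [447.3, -195.0, 53.8]
eef_rot: [179.9, -0.0, 115.2]
contact_force: [-5.0, 3.4, 22.0]
finger_gap: 0.0
time_s: 9.9
eef_pos: [448.0, -195.5, 112.0]
eef_rot: [179.8, 0.1, 115.2]
contact_force: [0.5, 0.2, -0.5]
finger_gap: -0.001
t 9.9 pos [ 448.  -195.5  112. ] rot [1.7979e+02 1.1000e-01 1.1520e+02] tool shift /60: [ 5.085  4.654 -3.126]
turn units 0.384 2.1981661171749067
```

View pics/s8.png

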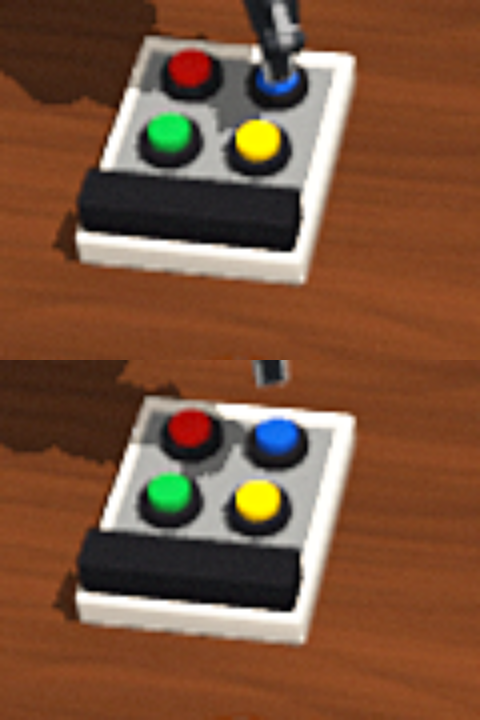

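Blue was pressed flush and has sprung back. Now up and across to the caddy, opening the gripper.

```bash
python3 -m handwheel '[{"dp":[0,0,-1],"turn":0,"claw":1},{"dp":[0.3,0.3,-1],"turn":0,"claw":1},{"dp":[0.6,0.55,-0.6],"turn":0,"claw":1},{"dp":[0.7,0.62,0],"turn":0,"claw":1},{"dp":[0.7,0.64,0],"turn":0,"claw":1}]'; python3 -m handwheel '[{"dp":[0.7,0.64,0],"turn":0,"claw":1},{"dp":[0.7,0.64,0],"turn":0,"claw":1},{"dp":[0.7,0.64,0],"turn":0,"claw":1},{"dp":[0.68,0.62,0],"turn":0.38,"claw":1},{"dp":[0,0,0],"turn":0,"claw":1}]'; python3 - <<'E'
from h import *
plan(570,199.5,169,113)
cv2.imwrite("pics/w3.png",camera("wrist")[:,:,::-1])
E
```

```text
time_s: 10.58
eef_pos: [502.0, -15.3, 262.6]
eef_rot: [-180.0, -0.0, 115.2]
contact_force: [0.4, -0.2, -0.3]
finger_gap: 0.998
time_s: 11.2
eef_pos: [567.8, 204.2, 260.2]
eef_rot: [-179.8, -0.0, 113.4]
contact_force: [0.2, -0.5, -0.5]
finger_gap: 1.004
t 11.2 pos [567.8 204.2 260.2] rot [-1.7978e+02 -2.0000e-02  1.1342e+02] tool shift /60: [-0.086  0.008  1.52 ]
turn units 0.072 0.41537682245369467
```

View pics/w3.png

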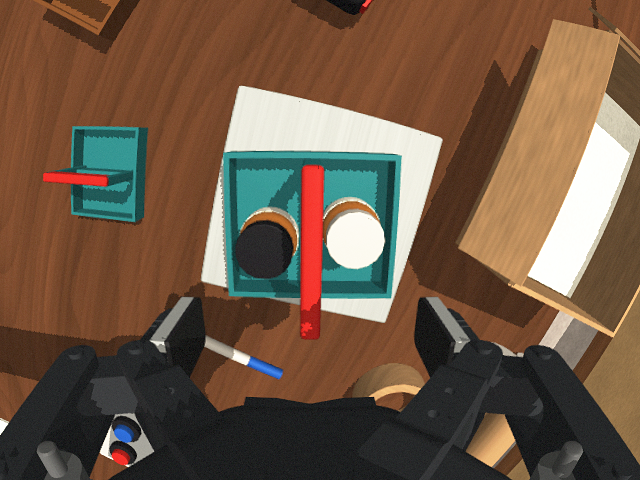

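```bash
python3 - <<'E'
from h import *
s=readout.read_state()
f=wonz((313,167),170,s);n=wonz((310,337.5),170,s)
m=(f+n)/2;d=f-n;print(f,n,m,np.linalg.norm(d),"bar angle",np.degrees(np.arctan2(d[1],d[0])))
# tray rim corners z=86
for p in((225,152),(400,155),(392,298),(229,297)): print(wonz(p,86,s))
plan(m[0],m[1],169,None)
E
```

```text
[548.12110955 249.66656528 170.        ] [592.59505239 141.78843521 170.        ] [570.35808097 195.72750025 170.        ] 116.68599975522395 bar angle 112.40444271187538
[477.76080394 227.32445386  86.        ]
[613.99313169 283.36784952  86.        ]
[665.84752009 163.78487498  86.        ]
[526.46420277 104.73786449  86.        ]
t 11.25 pos [568.1 200.8 260.7] rot [-1.7979e+02  4.0000e-02  1.1324e+02] tool shift /60: [-0.091  0.007  1.529]
```

```bash
python3 -m handwheel '[{"dp":[-0.03,0,0.8],"turn":0.1,"claw":1},{"dp":[0,0,0.6],"turn":0,"claw":1},{"dp":[0,0,0],"turn":0,"claw":1},{"dp":[0,0,0],"turn":0,"claw":1}]'; python3 - <<'E'
from h import *
plan(570,198.5,148,112.5)
cv2.imwrite("pics/w4.png",camera("wrist")[:,:,::-1])
E
```

```text
time_s: 11.75
eef_pos: [570.2, 196.3, 180.4]
eef_rot: [179.9, 0.0, 112.4]
contact_force: [-0.5, 0.2, 0.9]
finger_gap: 0.998
t 11.75 pos [570.2 196.3 180.4] rot [1.7994e+02 1.0000e-02 1.1240e+02] tool shift /60: [0.035 0.01  0.54 ]
turn units -0.018 -0.10197855245780829
```

View pics/w4.png

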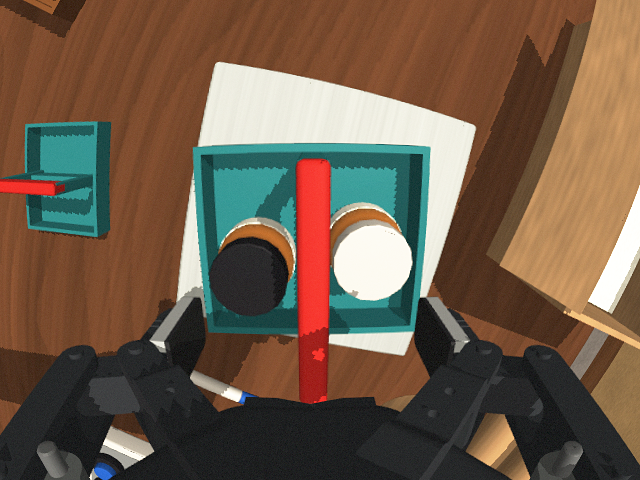

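```bash
python3 - <<'E'
from h import *
s=readout.read_state()
f=wonz((313.5,160),170,s);n=wonz((313.5,403),170,s)
m=(f+n)/2;d=f-n;print(f,n,m,np.linalg.norm(d),"bar angle",np.degrees(np.arctan2(d[1],d[0])))
plan(m[0],m[1],148,None)
E
python3 -m handwheel '[{"dp":[0.02,0.02,0.25],"turn":0,"claw":1},{"dp":[0,0,0.2],"turn":0,"claw":1},{"dp":[0,0,0.09],"turn":0,"claw":1},{"dp":[0,0,0],"turn":0,"claw":1},{"dp":[0,0,0],"turn":0,"claw":1}]'
```

```text
[547.54162922 254.07970839 170.        ] [592.82038337 145.67313886 170.        ] [570.1810063  199.87642363 170.        ] 117.48255144184819 bar angle 112.66909232571943
t 11.8 pos [570.5 196.7 180.9] rot [ 1.7987e+02 -1.0000e-02  1.1241e+02] tool shift /60: [0.051 0.014 0.548]
time_s: 12.42
eef_pos: [570.4, 198.7, 147.0]
eef_rot: [180.0, 0.0, 112.5]
contact_force: [-0.5, -0.2, -0.4]
finger_gap: 1.003
```

```bash
python3 -m handwheel '[{"dp":[0,0,0],"turn":0,"claw":0},{"dp":[0,0,0],"turn":0,"claw":-0.4},{"dp":[0,0,0],"turn":0,"claw":-0.4}]';python3 -m handwheel '[{"dp":[0,0,0],"turn":0,"claw":-0.5},{"dp":[0,0,0],"turn":0,"claw":-0.6},{"dp":[0,0,0],"turn":0,"claw":-0.7},{"dp":[0,0,0],"turn":0,"claw":-1},{"dp":[0,0,0],"turn":0,"claw":-1}]'; python3 -m handwheel '[{"dp":[0,0,0],"turn":0,"claw":-1},{"dp":[0,0,0],"turn":0,"claw":-1}]'; python3 - <<'E'
from h import *
plan(570,198.5,148,112.5)
cv2.imwrite("pics/w5.png",camera("wrist")[:,:,::-1])
E
```

```text
time_s: 12.8
eef_pos: [570.3, 198.6, 146.8]
eef_rot: [180.0, -0.0, 112.5]
contact_force: [-0.2, -0.0, -0.1]
finger_gap: 0.379
time_s: 13.42
eef_pos: [570.4, 198.8, 146.7]
eef_rot: [180.0, 0.0, 112.5]
contact_force: [2.2, 1.1, -1.6]
finger_gap: 0.156
time_s: 13.68
eef_pos: [570.4, 198.7, 146.7]
eef_rot: [180.0, 0.0, 112.5]
contact_force: [2.0, 0.6, -2.9]
finger_gap: 0.159
t 13.675 pos [570.4 198.7 146.7] rot [179.98   0.   112.46] tool shift /60: [-0.001 -0.007 -0.021]
turn units -0.007 -0.03757972899538231
```

View pics/w5.png

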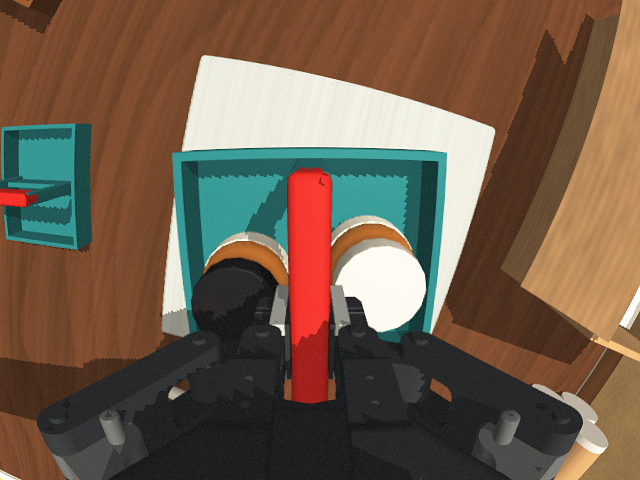

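The bar is held between the pads (opening 13.5 mm, bar 14 mm) and both jars are standing. I lift slowly.

```bash
python3 -m handwheel '[{"dp":[0,0,-0.03],"turn":0,"claw":-1},{"dp":[0,0,-0.06],"turn":0,"claw":-1},{"dp":[0,0,-0.08],"turn":0,"claw":-1},{"dp":[0,0,-0.1],"turn":0,"claw":-1},{"dp":[0,0,-0.1],"turn":0,"claw":-1}]'; python3 - <<'E'
from h import *
a=camera("side")[130:280,250:410];cv2.imwrite("pics/l1.png",cv2.resize(a,None,fx=4,fy=4)[:,:,::-1])
E
```

```text
time_s: 14.35
eef_pos: [570.2, 198.6, 169.4]
eef_rot: [180.0, -0.0, 112.5]
contact_force: [0.5, -0.0, -5.5]
finger_gap: 0.155
```

View pics/l1.png

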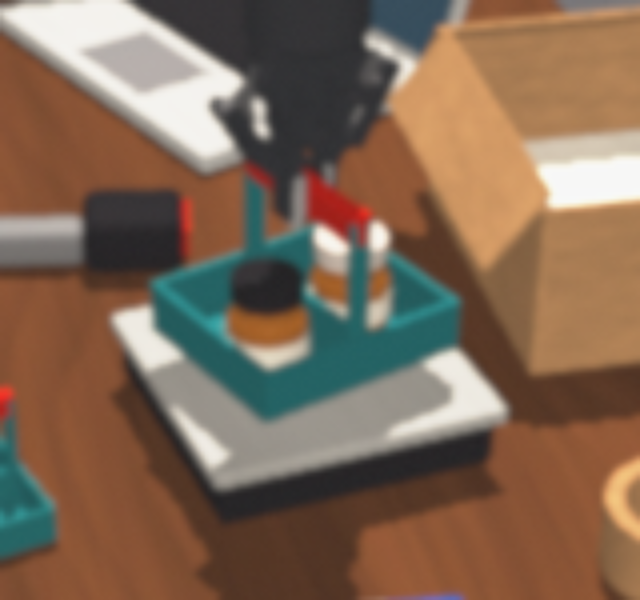

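The caddy is off the pan and level, with both jars standing, and the force of −5.5 N matches about 0.5 kg. I continue to about 100 mm: 79 mm more, then hold.

```bash
python3 -m handwheel '[{"dp":[0,0,-0.15],"turn":0,"claw":-1},{"dp":[0,0,-0.2],"turn":0,"claw":-1},{"dp":[0,0,-0.2],"turn":0,"claw":-1},{"dp":[0,0,-0.2],"turn":0,"claw":-1},{"dp":[0,0,-0.2],"turn":0,"claw":-1}]'; python3 -m handwheel '[{"dp":[0,0,-0.2],"turn":0,"claw":-1},{"dp":[0,0,-0.1],"turn":0,"claw":-1},{"dp":[0,0,-0.05],"turn":0,"claw":-1},{"dp":[0,0,0],"turn":0,"claw":-1},{"dp":[0,0,0],"turn":0,"claw":-1}]'; for i in 1 2 3 4; do python3 -m handwheel '[{"dp":[0,0,0],"turn":0,"claw":-1},{"dp":[0,0,0],"turn":0,"claw":-1},{"dp":[0,0,0],"turn":0,"claw":-1},{"dp":[0,0,0],"turn":0,"claw":-1},{"dp":[0,0,0],"turn":0,"claw":-1}]'; done; python3 - <<'E'
from h import *
for n in("side","scene","wrist"): cv2.imwrite(f"pics/f_{n}.png",camera(n)[:,:,::-1])
E
```

```text
time_s: 15.02
eef_pos: [570.3, 198.6, 226.9]
eef_rot: [180.0, -0.0, 112.5]
contact_force: [0.0, 0.3, -5.6]
finger_gap: 0.148
time_s: 15.65
eef_pos: [570.0, 198.6, 246.4]
eef_rot: [-180.0, 0.0, 112.5]
contact_force: [0.2, 0.2, -6.1]
finger_gap: 0.152
time_s: 16.27
eef_pos: [570.3, 198.6, 246.9]
eef_rot: [180.0, 0.0, 112.5]
contact_force: [0.9, 0.2, -4.8]
finger_gap: 0.153
time_s: 16.9
eef_pos: [570.2, 198.6, 246.9]
eef_rot: [-180.0, 0.0, 112.5]
contact_force: [0.1, 0.5, -6.0]
finger_gap: 0.152
time_s: 17.52
eef_pos: [570.2, 198.7, 246.9]
eef_rot: [180.0, 0.0, 112.5]
contact_force: [0.7, 0.7, -5.6]
finger_gap: 0.156
time_s: 18.15
eef_pos: [570.2, 198.6, 246.9]
eef_rot: [-180.0, 0.0, 112.5]
contact_force: [-0.5, 0.5, -5.9]
finger_gap: 0.152
```

View pics/f_side.png

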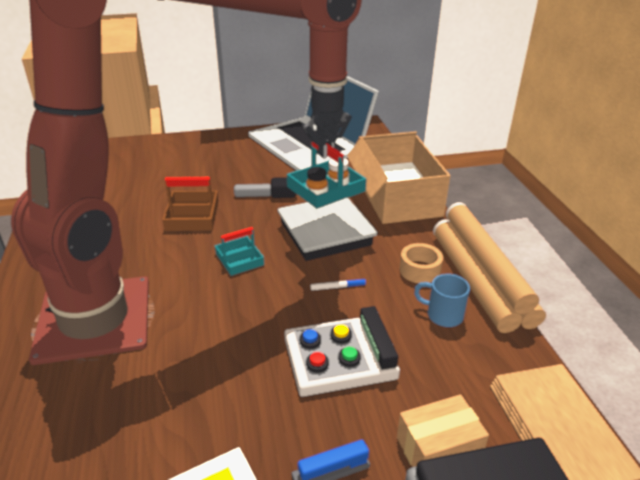

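View pics/f_scene.png

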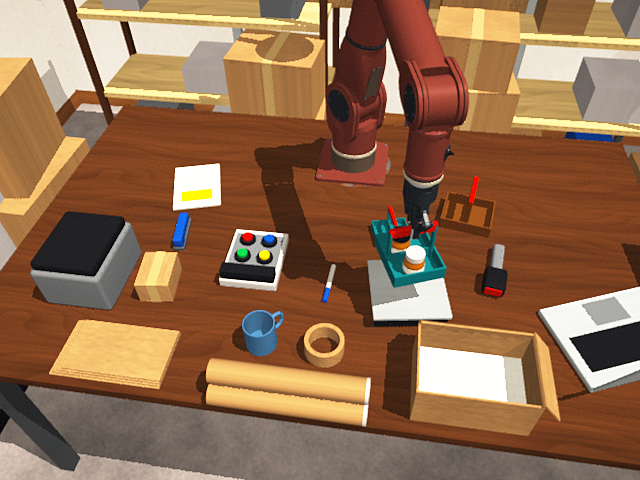

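View pics/f_wrist.png

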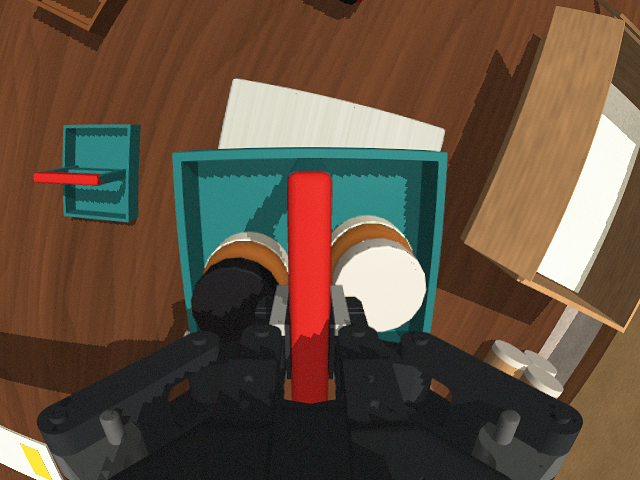

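The caddy hangs level at about 100 mm (side 327,182). It looks unchanged in the wrist view, both jars are standing, and the bystanders sit at their original pixels. I hand in.

```bash
python3 -c "
from cell import arm
print(arm.hand_in())"
```

```text
the job is handed in; nothing more can be done
None
```

The job is done and handed in: I pressed green, yellow and blue in that order, and the arm is still holding the loaded caddy about 100 mm above the scale.

- **Keys:** Each key showed its spring, then a hard stop near 54 mm tool height, and looked flush with its collar in the pictures. Each stood up again before I pressed the next, and I never touched red.
- **Caddy:** I gripped it by its red bar and raised it straight up. The tool rose from 146.7 to 246.9 mm and stayed level throughout. I then held it still for more than 2.5 s.
- **Last checks:**
  - The downward force was about 5.5 to 6 N, which fits about 0.5 kg.
  - The grip opening was steady at about 13 mm on the 14 mm bar.
  - The wrist view of the tray and both standing jars was unchanged from before the lift.
  - The bystanders had not moved in the pictures.
  - The clock read about 18 s.

**Green key pressed too hard:** I drove it past its stop until the wrist force peaked at about 56 N in z (about 59 N overall). That was on the fingertips and under the 120 N wrist limit. It would only break the 40 N rule if that rule counts the fingertips as part of the gripper's body. I stopped yellow and blue at about 20 N.

**Other disagreement:** First contact with the keys came about 4 mm higher than the stated fingertip length implied.

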